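Clear the gluing jig and hold its sprung clamp shut on the block

TASK

Use the yellow scraper, not the gripper's fingers, to sweep the three brown wood chips off the jig's bed onto the bench, then stand the scraper upright on the bench. Then push the red handle of the sprung clamp towards the grey block until the red pointer stands inside the yellow band, so that the rubber pad presses the block against its stop, and keep it there: the program finishes while still holding the handle, because the clamp springs back when let go. Leave the tin, the jar and the finished blocks where they are.

Things in the scene. Friction and masses are not known exactly. Their poses are not given: they have to be found in the camera images.
- jig: Fixed gluing jig: flat aluminium bed 160 (its x) x 280 (its y) x 16 mm. Origin: centre of the bed's underside, on the bench; bed top at z = 16 mm. Both x edges are open (sweep off either; +x is away from the robot). Sprung clamp at its -y end, blue stop and grey block at its +y end. Clear bed between pad and block while the clamp is back: y = -61 to +59 mm. The dark line is a flush slot.
- clamp (a joint): Travel (m) of the clamp's steel carriage along the jig's +y: 0 = sprung fully back (start), 0.150 = hard stop. The return spring pulls it back with 2 N + 40 N/m. Pointer inside the yellow band: 0.125 to 0.139 (middle 0.132). The pad meets the block at about 0.120; from there the pad's springs add 450 N/m (about 13 N in all at mid-band).
- handle_top (a point): Centre of the top of the clamp's red handle, an upright bar 44 mm (jig x) x 16 mm (jig y) x 52 mm high on the 12 mm high carriage (60 x 50 mm): its top is 80 mm above the bench. It moves with the carriage; at travel 0 it is at jig x = 0, y = -114 mm.
- pointer (a point): Tip of the red pointer that sticks out of the carriage to the jig's -x side, 74 mm from its centreline, at the handle's y, 22 mm above the bench.
- band (a point): Centre of the yellow band painted flat on the bed (z = 16 mm), 30 (jig x) x 14 mm (jig y) between two black lines, at jig x = -62, y = 18 mm. The pointer must stand above it.
- pad: Black rubber pad 50 (jig x) x 10 (jig y) x 24 mm on two springs in front of the carriage; it can be pressed back 23 mm. Origin: middle of its lower side, on the bed; its face is 5 mm further along the jig's +y, and 53 mm ahead of the handle's centre when sprung out.
- block: Grey block 60 x 60 x 30 mm with an orange round inset, 90 g, loose in the jig's nest: a blue stop 36 mm above the bed behind it (jig y = 120 to 140 mm) and two lips 10 mm high beside it (jig |x| = 32 to 40, y = 65 to 120 mm). Origin: centre of its underside, on the bed at jig x = 0, y = 89 mm.
- scraper: Scraper block, 180 g or so, standing on the bench: yellow foot 34 (its x) x 90 (its y) x 30 mm high, and on its middle a black square handle 26 x 26 mm from 30 to 82 mm above its underside. Origin: centre of its underside; z up.
- chip1: Loose brown wood chip 28 x 22 x 16 mm, 10 g, lying on the jig's bed between pad and block. Origin: its centre (24 mm above the bench at the start); any yaw.
- chip2: Loose brown wood chip 28 x 22 x 16 mm, 10 g, lying on the jig's bed between pad and block. Origin: its centre (24 mm above the bench at the start); any yaw.
- chip3: Loose brown wood chip 28 x 22 x 16 mm, 10 g, lying on the jig's bed between pad and block. Origin: its centre (24 mm above the bench at the start); any yaw.
- tin: Paint tin, radius 52 mm, 120 mm high, bystander. Origin: centre of its underside.
- jar: Glass jar, radius 32 mm, 90 mm high, bystander. Origin: centre of its underside.
- finished1: Finished grey block 60 x 60 x 30 mm on the bench beyond the jig, bystander. Origin: centre of its underside.
- finished2: Finished grey block 60 x 60 x 30 mm on the bench left of the jig, bystander. Origin: centre of its underside.
Not all that is in view belongs to the job. Leave any purple or turquoise look-alike of the block alone.

How it is judged:
On the way, in this order (a step that is already met when the one before it is completed fails the run):
1. the scraper is gripped and lifted (contact force between the fingers and scraper above 2 N and height (world z) of scraper above 0.01 m), for 0.1 s.
2. all three chips are off the jig's bed, down on the bench (height (world z) of each of chip1, chip2, chip3 below 0.02 m), for 0.2 s.
3. the scraper stands upright on the bench, let go (height (world z) of scraper below 0.01 m and angle between scraper's own z axis and vertical below 0.15 rad and contact force between the fingers and scraper below 0.2 N and linear speed of scraper below 0.03 m/s), for 0.2 s.
At the end, for the whole second after the job is handed in: Gripper holding the handle, clamp travel 125 to 139 mm (pointer in the yellow band), pad pressing the block with over 1.5 N, block level in its nest against the stop, all chips off the bed (centres below 20 mm), scraper upright on the bench within 0.15 rad and let go (all of step 2 and value of joint clamp between 0.125 and 0.139 m and contact force between pad and block above 1.5 N and contact force between the fingers and jig above 2 N and distance between block and jig below 0.096 m and angle between block's own z axis and vertical below 0.1 rad and linear speed of block below 0.02 m/s and height (world z) of scraper below 0.01 m and angle between scraper's own z axis and vertical below 0.15 rad and contact force between the fingers and scraper below 0.2 N); the arm keeps its last pose, push and grip.
It fails at once if a chip is touched by the gripper's fingers (contact force between the fingers and chip1 above 0.5 N or contact force between the fingers and chip2 above 0.5 N or contact force between the fingers and chip3 above 0.5 N).
It fails at once if the tin, the jar or a finished block is shifted by more than 30 mm (distance of any of tin, jar, finished1, finished2 from where it was at the start of the episode above 0.03 m).
It also fails if it takes over 61 s, if anything falls off the work surface, if the arm or the gripper's body presses on something with over 40 N, if the wrist force passes 120 N, or if a joint passes its speed limit or range.

ROBOT

A 7-joint arm with a two-finger parallel gripper is mounted at the origin on the work surface. World frame = base frame: x ahead of the robot, y to its left, z up, the work surface at z = 0. Lengths are in m, angles in rad, forces in N, time in s.
With the tool pointing down it reaches from about 0.425 to 1.025 m from the base axis. Payload 3.6 kg.
Tool frame: the origin (TCP) lies on the centre line of the jaws, within the pads' length; the fingertips stand 11 mm ahead of it and the grasp point (between the pads) lies 8 mm behind it; z points along the fingers, y is the line along which they close (so a half turn about z gives the same grasp; the last joint's range is limited). The gripper opens to 85 mm and grips with 20 to 120 N. Pads are 22 mm wide; open, the fingers measure 114 mm over their backs; the gripper's body (76 mm by 85 mm) begins 54 mm behind the grasp point. The pads swing forward as they close: fully open they stand 13 mm farther back than shut.
Start: joints at [1.252, 0.591, 0.048, 1.609, -0.033, 0.943, -0.034], TCP at [0.162, -0.707, 0.242] pointing down, gripper open.
Joint ranges: [-2.69, 2.69], [-0.47, 2.24], [-1.27, 1.36], [0.19, 2.51], [-1.53, 4.68], [0.08, 2.07], [-3.09, 3.09]. Speed limits (rad/s): [2.57, 2.57, 3.14, 3.14, 3.14, 3.14, 3.14].

INTERFACE

Orientations are given as a unit quaternion [x, y, z, w].
In Python, from plant import monitor, optics, ctrl gives the robot as it stands. The module is installed in compiled form; this text tells all that it offers.
- The arm moves only by the tool apply_moves, never from a script. Its argument "moves" is a list that holds one entry, the list of rows, each a list of 7 numbers: the shift along the tool's x, y, z in fractions of the full range, 1 being 750 mm, then the turn, a rotation vector about the tool's x, y, z in parts of the range, where 1.0 means 2 pi rad, then the closure, from -1 (fully open) to 1 (shut). In form: [[[tx, ty, tz, wx, wy, wz, fingers], ...]]. A call has exactly 8 rows; each row is the pose to reach, as a shift and turn from the pose commanded when the call began, along the tool's axes at that moment; what a row does not reach only later rows make up. A row lasts 1/8 s, in which the tool goes at most 62.5 mm and 10.7 degrees, less where a joint would pass 70% of its speed; a pose out of reach is approached as far as the arm can. No shift or turn number may pass 1 either way. A call with a gripper value outside its range is refused whole. The fingers move at their own pace and stop on an object; the grip force is fixed at half the most. Time passes only in rows, so rows that repeat a pose let the fingers close, or fill a call up. It gives the time, the measured TCP pose, the force, the opening and the grip force at its end, in the units of the state.
- monitor.observe(): the state, without advancing time (a new reading comes with each control period).
- optics.grab_frame(name): name is "scene" or "top"; returns the picture (384x512x3 uint8, blue, green, red); there is no depth.
- optics.camera_params(name): a dict with "camera_matrix" (3x3 intrinsics, pixels), "k1" (the pictures are not rectified: a ray, as slopes to the right and down, at radius r is drawn at 1 + k1 r^2 times it, then the intrinsics apply), "T" (4x4, takes a point from camera to world coordinates). Camera axes: x right, y down, z forward; pixel columns grow to the right and rows downward; lengths in m; the calibration is good to about 2 mm. A picture is of the moment at which its call begins. camera_params takes no time and is no camera call.
- ctrl.sign_off(): hands the job in; it is judged then, once.
Trained networks look in the newest picture that a camera, given by its name, has taken for a name from the list of things; names that differ only in an ending like _2 or _b are one class to them, and where a whole thing is asked for, a point or a joint stands for the part that bears it (a point fixed in the world has none). Each returns a list of dicts, best first, with "score" (0 to 1); they miss things now and then, are a little off and sometimes report something else, mostly with a low value. They report only what shows in the picture. A call takes as long as a camera call. They do not tell look-alikes from the thing itself.
- optics.boxes_of(camera, target): "point" ([x, y, z] in m, in world coordinates, good to about 4 mm: the middle of the surface that is visible of it).
- optics.outline_of(camera, target): "mask" (384x512 bool, what is visible of it).
The state is a dict: "t": time; "joint_positions": joint angles; "qd": joint speeds; "effort": joint torques, N m; "position": TCP position; "ee_rot": TCP orientation; "wrist_force": force on the tool from outside, world axes, zero at the start; "moment": the same for the moment, N m; "width": opening from 0.0 (shut) to 1.0 (fully open); "finger_force": force on a finger pad.
Only numpy, scipy, OpenCV 4.12 (cv2) and the standard library are available. Lean on these libraries where they do the work, as an engineer would, in place of code of your own. Each camera call takes 0.05 s, during which the arm holds its last target. There are 200 camera calls.

## Working session

There is one attempt and no reset: what is moved stays moved. The work goes in short steps, Python scripts to look and compute and a tool call to move; the robot and the scene stay as the last step left them, time stands still between calls to the robot, and variables do not carry over. Pictures are saved under pics/ and viewed, at most 10 in all, crops included, and the job is handed in when it is done.

Besides the shell and the picture viewer there is one more tool, called after ">>>" as name(argument=value, ...), one argument or row to a line, values as JSON. apply_moves: Moves the arm, as the interface text tells. Its arguments: {"type":"object","properties":{"moves":{"type":"array"}},"required":["moves"]}

```bash
mkdir -p pics; cat > h.py <<'E'
import numpy as np, cv2
from plant import monitor, optics, ctrl
from scipy.spatial.transform import Rotation as R
def px2w(cam,uv,z):
    p=optics.camera_params(cam);K=np.array(p["camera_matrix"]);T=np.array(p["T"])
    uv=np.atleast_2d(np.array(uv,float));d=np.c_[(uv[:,0]-K[0,2])/K[0,0],(uv[:,1]-K[1,2])/K[1,1]]
    s=d.copy()
    for _ in range(20): s=d/(1+p["k1"]*(s**2).sum(1,keepdims=True))
    r=np.c_[s,np.ones(len(s))]@T[:3,:3].T;o=T[:3,3]
    return o+r*((z-o[2])/r[:,2])[:,None]
def w2px(cam,P):
    p=optics.camera_params(cam);K=np.array(p["camera_matrix"]);T=np.array(p["T"])
    c=(np.atleast_2d(P)-T[:3,3])@T[:3,:3];s=c[:,:2]/c[:,2:];s=s*(1+p["k1"]*(s**2).sum(1,keepdims=True))
    return s@K[:2,:2].T+K[:2,2]
def st():
    s=monitor.observe();print("t",round(s["t"],2),"pos",np.round(s["position"],4),"R",np.round(R.from_quat(s["ee_rot"]).as_matrix(),3).tolist(),"w",round(float(np.max(s["width"])),3),"F",np.round(s["wrist_force"],1),"ff",s["finger_force"],"q",np.round(s["joint_positions"],2));return s
E
python3 - <<'E'
from h import *
st()
for c in("top","scene"):
    im=optics.grab_frame(c);cv2.imwrite(f"pics/{c}0.png",im)
    for n in("scraper","jig","handle_top","block","band","chip1","tin","jar","finished1","pad"):
        print(c,n,[(round(d["score"],2),np.round(d["point"],3).tolist(),w2px(c,d["point"])[0].round().astype(int).tolist()) for d in optics.boxes_of(c,n)][:5])
E
```

```text
t 0.0 pos [ 0.1622 -0.7058  0.2411] R [[0.975, 0.224, -0.001], [0.224, -0.975, 0.002], [-0.0, -0.002, -1.0]] w 1.001 F [ 0.4 -0.5  0.2] ff 0.0 q [ 1.25  0.59  0.05  1.61 -0.03  0.94 -0.03]
top scraper [(0.74, [0.422, -0.337, 0.029], [386, 250]), (0.6, [0.539, -0.062, 0.028], [292, 213])]
top jig [(0.8, [0.554, 0.029, 0.02], [261, 209])]
top handle_top [(0.68, [0.544, -0.057, 0.027], [290, 211])]
top block [(0.89, [0.527, 0.298, 0.029], [170, 219]), (0.77, [0.738, 0.229, 0.032], [193, 149]), (0.56, [0.584, 0.131, 0.046], [226, 198])]
top band [(0.95, [0.554, 0.025, 0.018], [262, 209])]
top chip1 [(0.56, [0.567, 0.066, 0.031], [248, 204]), (0.48, [0.547, 0.023, 0.031], [263, 211]), (0.45, [0.621, 0.051, 0.03], [253, 186])]
top tin [(0.6, [0.433, 0.433, 0.121], [116, 250])]
top jar [(0.89, [0.641, -0.364, 0.087], [395, 173]), (0.4, [0.549, -0.058, 0.026], [290, 210])]
top finished1 [(0.89, [0.637, 0.369, 0.03], [147, 183]), (0.73, [0.799, 0.056, 0.031], [250, 128])]
top pad [(0.16, [0.793, 0.058, 0.03], [250, 130])]
scene scraper [(0.65, [0.433, -0.341, 0.029], [191, 119])]
scene jig [(0.8, [0.58, 0.039, 0.012], [268, 207])]
scene handle_top [(0.7, [0.553, -0.06, 0.032], [243, 181])]
scene block [(0.91, [0.595, 0.13, 0.049], [295, 220]), (0.91, [0.745, 0.237, 0.027], [303, 289]), (0.56, [0.537, 0.302, 0.035], [363, 236])]
scene band [(0.58, [0.576, 0.033, 0.021], [267, 204])]
scene chip1 [(0.65, [0.621, 0.05, 0.036], [264, 215]), (0.56, [0.554, 0.024, 0.037], [268, 193]), (0.56, [0.574, 0.069, 0.033], [279, 207])]
scene tin [(0.56, [0.467, 0.446, 0.119], [435, 225]), (0.19, [0.552, -0.058, 0.031], [244, 181])]
scene jar [(0.6, [0.66, -0.36, 0.07], [136, 154]), (0.27, [0.553, 0.025, 0.036], [269, 193])]
scene finished1 [(0.8, [0.806, 0.056, 0.028], [226, 272]), (0.66, [0.468, 0.446, 0.121], [435, 225]), (0.58, [0.646, 0.372, 0.032], [370, 283])]
scene pad [(0.7, [0.562, -0.021, 0.038], [253, 188])]
```

```bash
python3 -c "
import cv2,numpy as np
a=cv2.imread('pics/top0.png');cv2.imwrite('pics/top0b.png',cv2.resize(a,(800,600),interpolation=cv2.INTER_CUBIC))"
```

```text
(no output)
```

View pics/top0b.png

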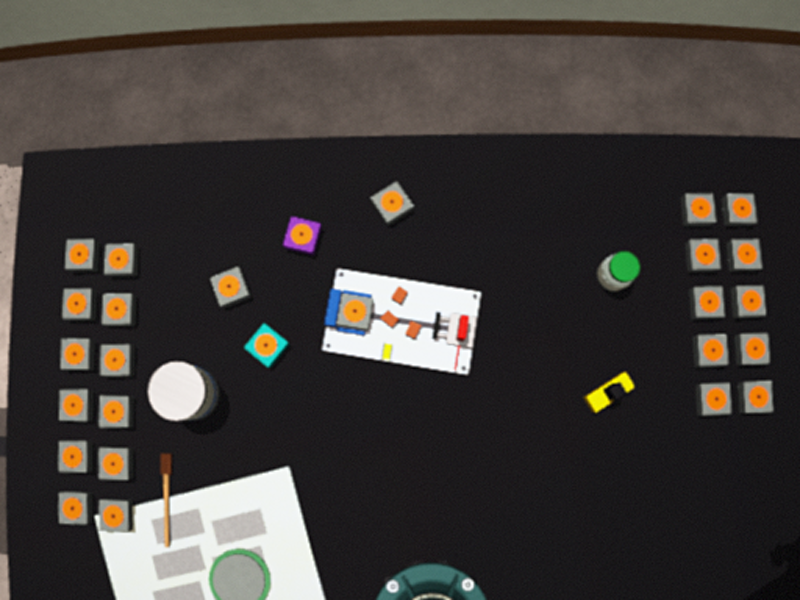

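View pics/scene0.png

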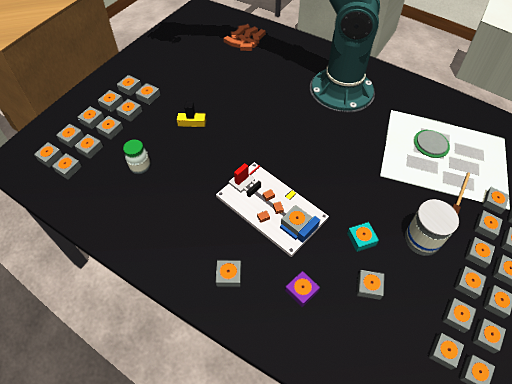

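The top picture shows the jig at about (400,320), with the red handle at (463,327) and the blue stop on the left. The chips are at (400,296), (390,319) and (413,330), and the scraper is at (610,392). The block in the jig's nest at (355,311) is the one meant; the purple (301,235) and turquoise (266,345) ones are look-alikes. Next I'll measure the jig and scraper poses more precisely.

```bash
cat >> h.py <<'E'
def blob(m,near):
    n,l,s,c=cv2.connectedComponentsWithStats(m.astype(np.uint8))
    i=[k for k in range(1,n) if s[k,4]>8 and np.hypot(*(c[k]-near))<25]
    return l==max(i,key=lambda k:s[k,4])
def rect(cam,mask,z):
    u=np.argwhere(mask)[:,::-1];W=px2w(cam,u,z)[:,:2]*1000
    return cv2.minAreaRect(W.astype(np.float32))
E
python3 - <<'E'
from h import *
for c,nj,ns in(("top",(258,205),(390,251)),("scene",(270,205),(191,119))):
    im=cv2.imread(f"pics/{c}0.png").astype(int);b,g,r=im[...,0],im[...,1],im[...,2]
    y=(r>120)&(g>110)&(b<90)
    m=blob(y,np.array(ns));print(c,"scraper px",m.sum(),"rect z.03",rect(c,m,.03))
    j=(im.min(2)>150);n,l,s,cc=cv2.connectedComponentsWithStats(j.astype(np.uint8))
    k=[i for i in range(1,n) if np.hypot(*(cc[i]-nj))<25 and s[i,4]>100];print("jig comps",[(s[i].tolist()) for i in k]);mj=np.isin(l,k)
    print("jig rect z.016",rect(c,mj,.016))
    B=blob(y,w2px(c,[0.5,0.035,.016])[0]);print("band px",np.argwhere(B)[:,::-1].mean(0),px2w(c,np.argwhere(B)[:,::-1].mean(0),.016).round(4))
    rd=(r>150)&(g<60)&(b<60);Hm=blob(rd,w2px(c,[0.545,-0.06,.08])[0]);print("handle",np.argwhere(Hm)[:,::-1].mean(0),"size",rect(c,Hm,.08))
    ch=(r>120)&(g>50)&(g<130)&(b<90)&(r-g>50)
    n,l,s,cc=cv2.connectedComponentsWithStats(ch.astype(np.uint8))
    for i in range(1,n):
        w=px2w(c,cc[i],.03)[0]
        if s[i,4]>15 and abs(w[0]-.56)<.12 and abs(w[1]-.04)<.14: print("brown",s[i,4],cc[i].round(1),w.round(4))
    for n in("chip1",):
        for d in optics.outline_of(c,n)[:3]:
            u=np.argwhere(d["mask"])[:,::-1].mean(0);print("chip",round(d["score"],2),u.round(1),px2w(c,u,.029).round(4))
    for d in optics.outline_of(c,"scraper")[:1]:
        print("scr mask",d["mask"].sum(),rect(c,d["mask"],.03))
A=cv2.imread('pics/top0.png')[165:275,200:420];cv2.imwrite('pics/crop1.png',cv2.resize(A,None,fx=3.6,fy=3.6,interpolation=cv2.INTER_CUBIC))
E
```

```text
top scraper px 273 rect z.03 ((421.0740661621094, -351.1488342285156), (37.22978591918945, 93.37637329101562), 29.444210052490234)
jig comps [[206, 172, 102, 68, 3867]]
jig rect z.016 ((566.45458984375, 40.627723693847656), (281.1252136230469, 159.92330932617188), 79.42366027832031)
band px [247.18181818 224.54545455] [[0.5086 0.0702 0.016 ]]
handle [295.96825397 209.47619048] size ((543.9984130859375, -70.9710922241211), (13.071163177490234, 40.01258850097656), 78.87897491455078)
brown 53 [255.4 188.7] [0.6132 0.044  0.03  ]
brown 59 [248.9 203.8] [0.5684 0.0639 0.03  ]
brown 61 [264.3 210.3] [0.5484 0.0187 0.03  ]
chip 0.66 [254.5 188.5] [[0.6141 0.0465 0.029 ]]
chip 0.56 [248.4 203.5] [[0.5696 0.0654 0.029 ]]
chip 0.52 [389.5 250.8] [[ 0.4199 -0.3485  0.029 ]]
scr mask 401 ((419.5089111328125, -347.585693359375), (40.09722137451172, 96.86451721191406), 27.941648483276367)
scene scraper px 293 rect z.03 ((436.48236083984375, -340.4843444824219), (58.81611251831055, 90.61004638671875), 31.55056381225586)
jig comps [[216, 167, 113, 88, 3313]]
jig rect z.016 ((569.4296264648438, 40.21771240234375), (283.9415588378906, 159.2737274169922), 79.4813461303711)
band px [277.63265306 206.48979592] [[0.5655 0.0616 0.016 ]]
handle [240.80597015 168.52238806] size ((549.5537719726562, -68.61287689208984), (14.556097984313965, 42.505794525146484), 79.37505340576172)
brown 52 [268.5 193.3] [0.5494 0.0219 0.03  ]
brown 55 [277.9 205.8] [0.5713 0.0652 0.03  ]
brown 59 [263.3 214.8] [0.617  0.0465 0.03  ]
chip 0.61 [278.5 207.1] [[0.5735 0.0684 0.029 ]]
chip 0.29 [244.7 180.4] [[ 0.5468 -0.0591  0.029 ]]
scr mask 520 ((416.3521728515625, -354.8856201171875), (117.89928436279297, 93.73870849609375), 36.69782257080078)
```

View pics/crop1.png

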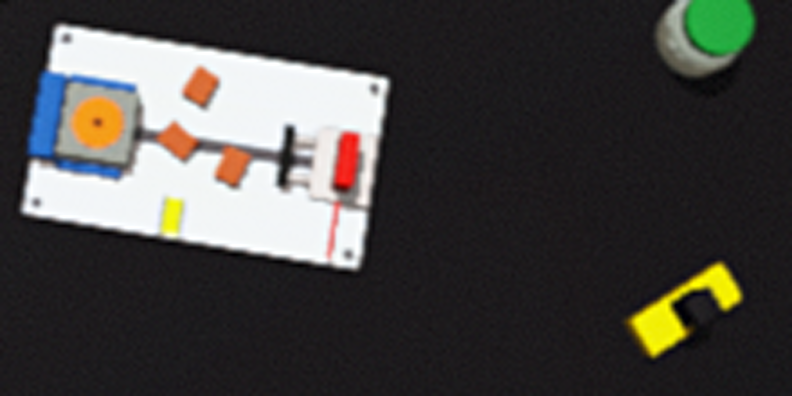

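The chips are at crop (200,87), (178,141) and (232,165), the grey handle-side parts are at (345,160), and the scraper is at (686,310). Jig: centre (567.5, 40.5) mm, yaw -10.5°. Its predicted handle position (547,-72) matches the handle I measured. Scraper: (421,-350.5) mm, yaw 29.4°. I'll move above the scraper, with the tool's y axis along the scraper's y.

The rows are not in the units I measure in: shifts go in shares of 750 mm and turns go in shares of 2 pi rad. I convert before sending: 332 mm / 750 = 0.4427, -288 mm / 750 = -0.384, -0.288 rad / 6.2832 = -0.0458.

>>> apply_moves(
  moves=[
    [[0.056, -0.048, 0.0147, 0, 0, -0.0064, -1], [0.12, -0.104, 0.032, 0, 0, -0.0127, -1], [0.184, -0.16, 0.0493, 0, 0, -0.0191, -1], [0.248, -0.216, 0.0667, 0, 0, -0.0271, -1], [0.312, -0.272, 0.0853, 0, 0, -0.0334, -1], [0.376, -0.328, 0.104, 0, 0, -0.0398, -1], [0.4427, -0.384, 0.1213, 0, 0, -0.0458, -1], [0.4427, -0.384, 0.1213, 0, 0, -0.0458, -1]],
  ],
)

```text
t: 2.3
position: [0.4245, -0.3469, 0.1508]
ee_rot: [0.966, 0.258, 0.001, -0.001]
wrist_force: [-0.7, 0.5, -0.2]
width: 1.001
finger_force: 0.0
```

```bash
cat >> h.py <<'E'
def to(P,ydeg):
    "print the shift (mm) and turn to TCP at P (mm) with tool y at angle ydeg (deg from world x), tool down"
    s=st();r=R.from_quat(s["ee_rot"]);a=np.radians(ydeg);y=np.array([np.cos(a),np.sin(a),0]);z=np.array([0,0,-1.])
    T=R.from_matrix(np.c_[np.cross(y,z),y,z])
    print("go",r.inv().apply(np.array(P)-1000*np.array(s["position"])).round(1),(r.inv()*T).as_rotvec().round(3))
E
python3 -c "
from h import *
to((421,-350.5,52),-60.6)"
```

```text
t 2.3 pos [ 0.4245 -0.3469  0.1508] R [[0.867, 0.498, 0.001], [0.498, -0.867, 0.003], [0.002, -0.002, -1.0]] w 1.001 F [-0.7  0.5 -0.2] ff 0.0 q [ 0.64  0.5  -0.05  2.08  0.04  0.56 -0.48]
go [-5.   1.6 98.8] [-0.002 -0.002  0.008]
```

Scaled: 99 mm / 750 = 0.132, 92 mm / 750 = 0.1227, 0.008 rad / 6.2832 = 0.0013.

>>> apply_moves(
  moves=[
    [[-0.0067, 0.002, 0.0133, 0, 0, 0.0013, -1], [-0.0067, 0.002, 0.0467, 0, 0, 0.0013, -1], [-0.0067, 0.002, 0.08, 0, 0, 0.0013, -1], [-0.0067, 0.002, 0.1067, 0, 0, 0.0013, -1], [-0.0067, 0.002, 0.1227, 0, 0, 0.0013, -1], [-0.0067, 0.002, 0.132, 0, 0, 0.0013, -1], [-0.0067, 0.002, 0.132, 0, 0, 0.0013, 1], [-0.0067, 0.002, 0.132, 0, 0, 0.0013, 1]],
  ],
)

```text
t: 3.3
position: [0.4181, -0.3558, 0.0528]
ee_rot: [0.968, 0.25, 0.0, 0.0]
wrist_force: [-0.6, 0.8, 0.1]
width: 0.602
finger_force: 0.0
```

Scaled: -60 mm / 750 = -0.08, -50 mm / 750 = -0.0667.

>>> apply_moves(
  moves=[
    [[0, 0, 0, 0, 0, 0, 1], [0, 0, 0, 0, 0, 0, 1], [0, 0, 0, 0, 0, 0, 1], [0, 0, 0, 0, 0, 0, 1], [0, 0, -0.0133, 0, 0, 0, 1], [0, 0, -0.04, 0, 0, 0, 1], [0, 0, -0.0667, 0, 0, 0, 1], [0, 0, -0.08, 0, 0, 0, 1]],
  ],
)

```text
t: 4.3
position: [0.418, -0.3556, 0.1134]
ee_rot: [0.968, 0.25, 0.0, 0.001]
wrist_force: [-0.3, 0.5, -2.0]
width: 0.295
finger_force: 59.2
```

```bash
python3 - <<'E'
from h import *
st()
for c in("top","scene"):
    im=optics.grab_frame(c);cv2.imwrite(f"pics/{c}1.png",im)
a=cv2.imread("pics/scene1.png")[70:220,120:320];cv2.imwrite("pics/s1c.png",cv2.resize(a,None,fx=4,fy=4,interpolation=cv2.INTER_CUBIC))
E
```

```text
t 4.3 pos [ 0.418  -0.3556  0.1134] R [[0.875, 0.484, 0.001], [0.484, -0.875, -0.001], [0.0, 0.001, -1.0]] w 0.295 F [-0.3  0.5 -2. ] ff 59.150317311286926 q [ 0.65  0.56 -0.04  2.1   0.04  0.48 -0.48]
```

View pics/s1c.png

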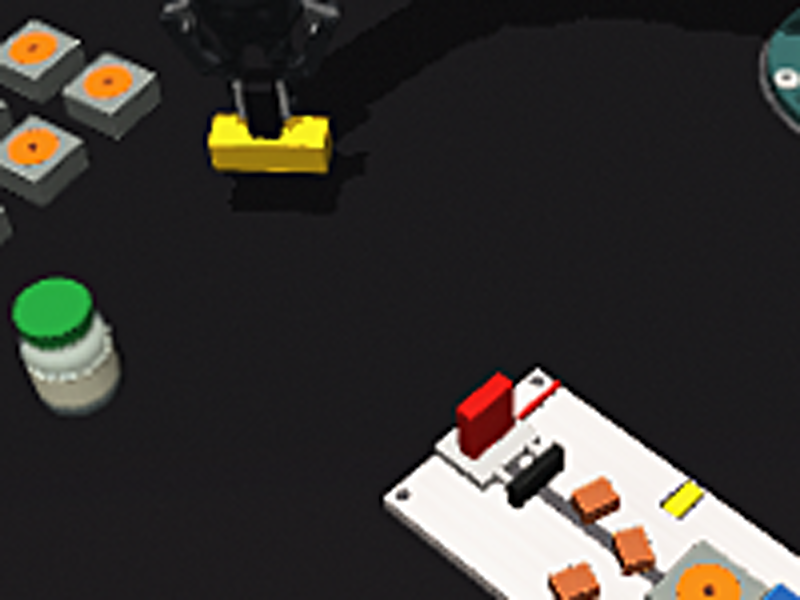

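The scene crop shows the scraper held level at (268,145). The chips at (595,500), (633,548) and (575,585) are untouched. In jig coordinates the chips lie at y = -24 to 25 mm, so one sweep centred on y = 0 and going towards +x covers all three.

```bash
python3 -c "
from h import *
to((498.8,53.8,160),-100.55)"
```

```text
t 4.4 pos [ 0.4182 -0.3558  0.1133] R [[0.875, 0.484, 0.002], [0.484, -0.875, -0.001], [0.001, 0.002, -1.0]] w 0.297 F [ 0.1  0.5 -1.4] ff 59.15039241313934 q [ 0.65  0.56 -0.04  2.1   0.04  0.48 -0.48]
go [ 268.9 -319.2  -47.1] [ 0.002 -0.001  0.69 ]
```

Scaled: -319 mm / 750 = -0.4253, 160 mm / 750 = 0.2133, 0.69 rad / 6.2832 = 0.1098.

>>> apply_moves(
  moves=[
    [[0.0067, -0.0067, -0.0533, 0, 0, 0, 1], [0.0533, -0.064, -0.0627, 0, 0, 0.0159, 1], [0.1067, -0.1267, -0.0627, 0, 0, 0.0318, 1], [0.16, -0.1893, -0.0627, 0, 0, 0.0477, 1], [0.2133, -0.2533, -0.0627, 0, 0, 0.0637, 1], [0.2667, -0.3173, -0.0627, 0, 0, 0.0796, 1], [0.3133, -0.3733, -0.0627, 0, 0, 0.0955, 1], [0.3587, -0.4253, -0.0627, 0, 0, 0.1098, 1]],
  ],
)

```text
t: 5.4
position: [0.4981, 0.0562, 0.1586]
ee_rot: [0.996, -0.093, -0.001, 0.0]
wrist_force: [1.0, -0.1, -2.2]
width: 0.294
finger_force: 59.7
```

Scaled: 50 mm / 750 = 0.0667, 45 mm / 750 = 0.06.

>>> apply_moves(
  moves=[
    [[0, 0, 0.0067, 0, 0, 0, 1], [0, 0, 0.0267, 0, 0, 0, 1], [0, 0, 0.0467, 0, 0, 0, 1], [0, 0, 0.06, 0, 0, 0, 1], [0, 0, 0.0667, 0, 0, 0, 1], [0, 0, 0.0667, 0, 0, 0, 1], [0, 0, 0.0667, 0, 0, 0, 1], [0, 0, 0.0667, 0, 0, 0, 1]],
  ],
)

```text
t: 6.4
position: [0.4989, 0.0541, 0.1097]
ee_rot: [0.996, -0.092, 0.0, -0.0]
wrist_force: [0.2, -0.6, -1.5]
width: 0.296
finger_force: 59.8
```

```bash
python3 - <<'E'
from h import *
to((498.8,53.8,71),-100.55)
im=optics.grab_frame("scene")
cv2.imwrite("pics/s2c.png",cv2.resize(im[110:260,170:370],None,fx=4,fy=4,interpolation=cv2.INTER_CUBIC))
E
```

```text
t 6.4 pos [0.4989 0.0541 0.1097] R [[0.983, -0.183, 0.001], [-0.183, -0.983, 0.0], [0.001, -0.0, -1.0]] w 0.296 F [ 0.2 -0.6 -1.5] ff 59.841830134391785 q [-0.31  0.53  0.15  2.21 -0.19  0.41 -1.76]
go [-0.   0.4 38.7] [-0.    -0.001  0.   ]
```

View pics/s2c.png

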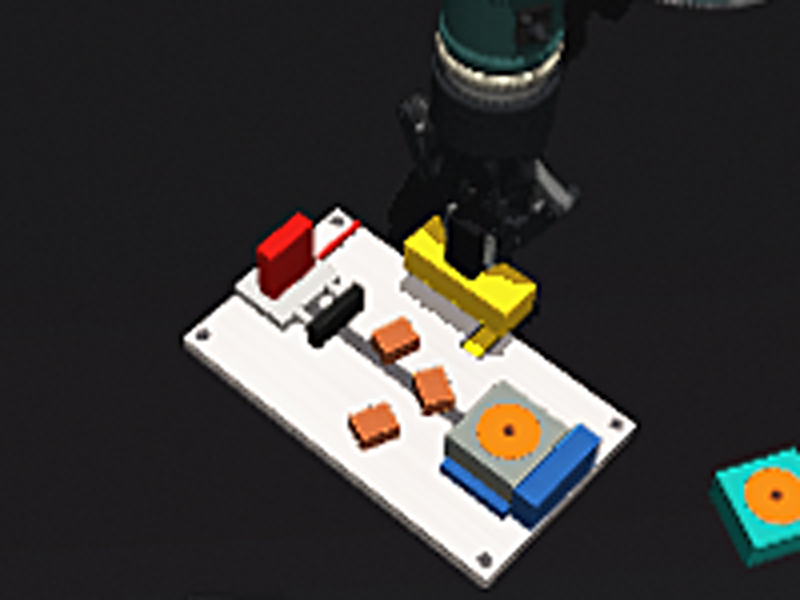

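The crop shows the scraper at (470,280), parallel to the jig. It lies between pad and block and behind all three chips at (395,340), (433,390) and (373,425). I'll lower it and sweep.

>>> apply_moves(
  moves=[
    [[0, 0, 0.0133, 0, 0, 0, 1], [0, 0, 0.0293, 0, 0, 0, 1], [0, 0, 0.044, 0, 0, 0, 1], [0, 0, 0.0513, 0, 0, 0, 1], [0, 0, 0.0513, 0, 0, 0, 1], [0.008, 0, 0.0513, 0, 0, 0, 1], [0.0213, 0, 0.0513, 0, 0, 0, 1], [0.0373, 0, 0.0513, 0, 0, 0, 1]],
  ],
)

```text
t: 7.45
position: [0.5273, 0.0488, 0.0712]
ee_rot: [0.996, -0.092, 0.001, -0.0]
wrist_force: [0.3, -0.4, -3.0]
width: 0.298
finger_force: 59.9
```

Scaled: 104 mm / 750 = 0.1387, 91 mm / 750 = 0.1213.

>>> apply_moves(
  moves=[
    [[0.0173, 0, 0, 0, 0, 0, 1], [0.0347, 0, 0, 0, 0, 0, 1], [0.052, 0, 0, 0, 0, 0, 1], [0.0693, 0, 0, 0, 0, 0, 1], [0.0867, 0, 0, 0, 0, 0, 1], [0.104, 0, 0, 0, 0, 0, 1], [0.1213, 0, 0, 0, 0, 0, 1], [0.1387, 0, 0, 0, 0, 0, 1]],
  ],
)

```text
t: 8.45
position: [0.6291, 0.0297, 0.0708]
ee_rot: [0.996, -0.092, 0.0, 0.0]
wrist_force: [-0.1, 0.2, -2.7]
width: 0.297
finger_force: 59.8
```

Scaled: 35 mm / 750 = 0.0467, 30 mm / 750 = 0.04.

>>> apply_moves(
  moves=[
    [[0.016, 0, 0, 0, 0, 0, 1], [0.0293, 0, 0, 0, 0, 0, 1], [0.04, 0, 0, 0, 0, 0, 1], [0.0467, 0, 0, 0, 0, 0, 1], [0.0467, 0, 0, 0, 0, 0, 1], [0.0467, 0, 0, 0, 0, 0, 1], [0.0467, 0, 0, 0, 0, 0, 1], [0.0467, 0, 0, 0, 0, 0, 1]],
  ],
)

```text
t: 9.45
position: [0.6625, 0.0236, 0.0708]
ee_rot: [0.996, -0.092, -0.0, -0.0]
wrist_force: [0.3, 0.4, -1.0]
width: 0.298
finger_force: 59.8
```

```bash
python3 - <<'E'
from h import *
st()
im=optics.grab_frame("scene")
cv2.imwrite("pics/s3c.png",cv2.resize(im[130:300,170:370],None,fx=3.5,fy=3.5,interpolation=cv2.INTER_CUBIC))
E
```

```text
t 9.45 pos [0.6625 0.0236 0.0708] R [[0.983, -0.183, -0.0], [-0.183, -0.983, 0.0], [-0.0, 0.0, -1.0]] w 0.298 F [ 0.3  0.4 -1. ] ff 59.845202565193176 q [-0.2   0.73  0.14  1.86 -0.18  0.56 -1.7 ]
```

View pics/s3c.png

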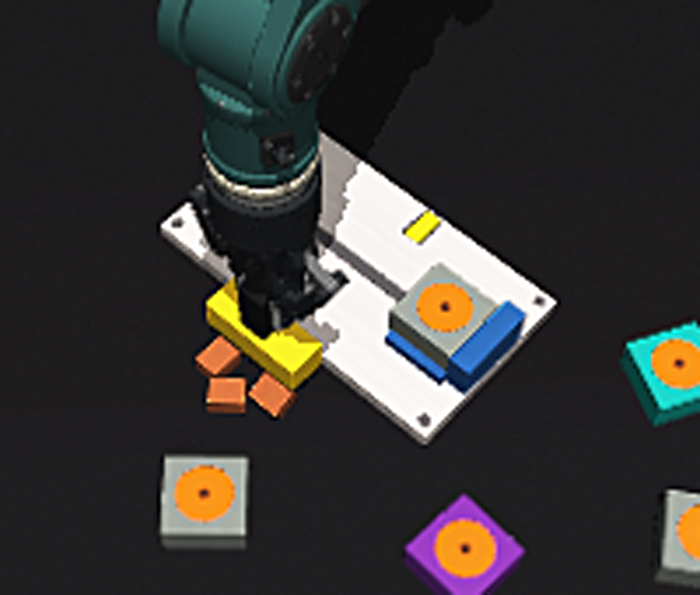

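The crop shows all three chips on the bench in front of the scraper, at (217,355), (227,393) and (271,394), and the bed is clear. I'll lift the scraper, carry it to a free spot right of the jig at (560,-250) and check the chips from above.

Scaled: 240 mm / 750 = 0.32, 197 mm / 750 = 0.2627.

>>> apply_moves(
  moves=[
    [[0, 0, -0.0267, 0, 0, 0, 1], [0, 0, -0.08, 0, 0, 0, 1], [0, 0, -0.1333, 0, 0, 0, 1], [-0.012, 0.0587, -0.1333, 0, 0, 0, 1], [-0.024, 0.1267, -0.1333, 0, 0, 0, 1], [-0.036, 0.1947, -0.1333, 0, 0, 0, 1], [-0.048, 0.2627, -0.1333, 0, 0, 0, 1], [-0.06, 0.32, -0.1333, 0, 0, 0, 1]],
  ],
)

```text
t: 10.5
position: [0.5739, -0.2069, 0.1725]
ee_rot: [0.996, -0.093, 0.001, 0.001]
wrist_force: [0.5, -0.8, -2.7]
width: 0.298
finger_force: 59.8
```

```bash
python3 - <<'E'
from h import *
to((560,-250,53.5),-100.55)
for c in("scene","top"):
    im=optics.grab_frame(c);cv2.imwrite(f"pics/{c}4.png",im)
    print(c,[(round(d["score"],2),np.round(d["point"],3).tolist()) for d in optics.boxes_of(c,"chip1")][:5])
a=cv2.imread("pics/scene4.png")[130:290,170:330];b=cv2.imread("pics/top4.png")[110:270,200:360]
cv2.imwrite("pics/c4.png",cv2.resize(np.hstack([a,b]),None,fx=2.5,fy=2.5,interpolation=cv2.INTER_CUBIC))
E
```

```text
t 10.5 pos [ 0.5739 -0.2069  0.1725] R [[0.983, -0.185, 0.002], [-0.185, -0.983, -0.001], [0.002, 0.001, -1.0]] w 0.298 F [ 0.5 -0.8 -2.7] ff 59.84088957309723 q [ 0.15  0.54  0.17  1.94 -0.14  0.68 -1.35]
go [ -6.   44.8 119.1] [ 0.001 -0.002 -0.002]
scene [(0.68, [0.698, -0.001, 0.015])]
top [(0.55, [0.694, -0.002, 0.015]), (0.41, [0.719, 0.025, 0.016])]
```

View pics/c4.png

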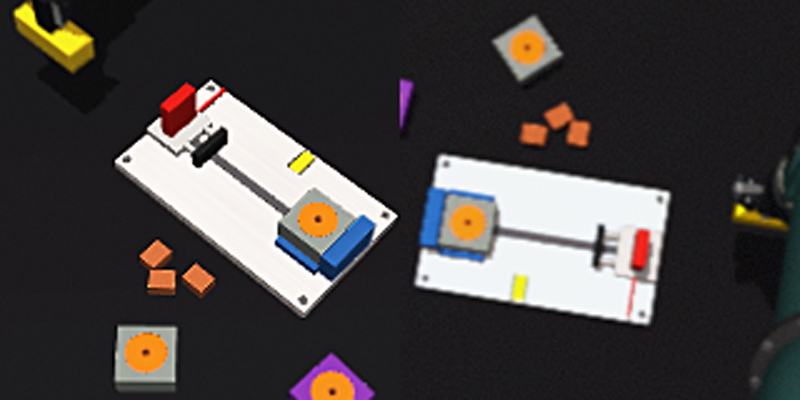

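Both crops show the three chips flat on the bench between the jig and finished1 (left crop (155,255), (162,280), (199,280)), and the bed is clear. I'll set the scraper down.

Scaled: 115 mm / 750 = 0.1533, 112 mm / 750 = 0.1493.

>>> apply_moves(
  moves=[
    [[-0.004, 0.0293, 0.0133, 0, 0, 0, 1], [-0.008, 0.056, 0.04, 0, 0, 0, 1], [-0.008, 0.0587, 0.08, 0, 0, 0, 1], [-0.008, 0.0587, 0.1133, 0, 0, 0, 1], [-0.008, 0.0587, 0.1373, 0, 0, 0, 1], [-0.008, 0.0587, 0.1493, 0, 0, 0, 1], [-0.008, 0.0587, 0.1533, 0, 0, 0, 1], [-0.008, 0.0587, 0.1533, 0, 0, 0, 1]],
  ],
)

```text
t: 11.7
position: [0.5611, -0.2464, 0.0563]
ee_rot: [0.996, -0.092, 0.0, 0.0]
wrist_force: [-0.3, 0.8, -2.3]
width: 0.294
finger_force: 60.1
```

```bash
python3 -c "
from h import *
to((560,-250,53),-100.55)"
```

```text
t 11.7 pos [ 0.5611 -0.2464  0.0563] R [[0.983, -0.183, 0.001], [-0.183, -0.983, -0.0], [0.001, 0.0, -1.0]] w 0.294 F [-0.3  0.8 -2.3] ff 60.08614540100098 q [ 0.26  0.71  0.12  1.98 -0.17  0.46 -1.25]
go [-0.4  3.7  3.3] [ 0.    -0.001  0.   ]
```

Scaled: 3 mm / 750 = 0.004, 1.5 mm / 750 = 0.002.

>>> apply_moves(
  moves=[
    [[0, 0, 0.002, 0, 0, 0, 1], [0, 0, 0.004, 0, 0, 0, 1], [0, 0, 0.004, 0, 0, 0, 1], [0, 0, 0.004, 0, 0, 0, 1], [0, 0, 0.004, 0, 0, 0, 1], [0, 0, 0.004, 0, 0, 0, 1], [0, 0, 0.004, 0, 0, 0, 1], [0, 0, 0.004, 0, 0, 0, 1]],
  ],
)

```text
t: 12.7
position: [0.5608, -0.2466, 0.053]
ee_rot: [0.996, -0.092, 0.0, 0.0]
wrist_force: [0.4, -1.0, 1.0]
width: 0.296
finger_force: 60.3
```

>>> apply_moves(
  moves=[
    [[0, 0, 0, 0, 0, 0, -1], [0, 0, 0, 0, 0, 0, -1], [0, 0, 0, 0, 0, 0, -1], [0, 0, 0, 0, 0, 0, -1], [0, 0, 0, 0, 0, 0, -1], [0, 0, 0, 0, 0, 0, -1], [0, 0, 0, 0, 0, 0, -1], [0, 0, 0, 0, 0, 0, -1]],
  ],
)

```text
t: 13.7
position: [0.5605, -0.2464, 0.0528]
ee_rot: [0.996, -0.092, -0.0, 0.0]
wrist_force: [-0.0, 0.6, -0.7]
width: 0.997
finger_force: 0.0
```

>>> apply_moves(
  moves=[
    [[0, 0, -0.0133, 0, 0, 0, -1], [0, 0, -0.04, 0, 0, 0, -1], [0, 0, -0.08, 0, 0, 0, -1], [0, 0, -0.12, 0, 0, 0, -1], [0, 0, -0.14, 0, 0, 0, -1], [0, 0, -0.1467, 0, 0, 0, -1], [0, 0, -0.1467, 0, 0, 0, -1], [0, 0, -0.1467, 0, 0, 0, -1]],
  ],
)

```text
t: 14.7
position: [0.5598, -0.246, 0.1617]
ee_rot: [0.996, -0.092, -0.001, -0.0]
wrist_force: [-0.2, -0.6, -0.6]
width: 1.0
finger_force: 0.0
```

```bash
python3 - <<'E'
from h import *
im=optics.grab_frame("scene");cv2.imwrite("pics/scene5.png",im)
print([(round(d["score"],2),np.round(d["point"],3).tolist(),w2px("scene",d["point"])[0].round()) for d in optics.boxes_of("scene","scraper")][:3])
cv2.imwrite("pics/s5c.png",cv2.resize(im[60:260,120:320],None,fx=3,fy=3,interpolation=cv2.INTER_CUBIC))
to((546.6,-71.6,150),-100.55)
E
```

```text
[(0.98, [0.577, -0.235, 0.031], array([189., 161.]))]
t 14.8 pos [ 0.56   -0.2461  0.1618] R [[0.983, -0.183, -0.002], [-0.183, -0.983, 0.001], [-0.002, -0.0, -1.0]] w 1.0 F [-0.4  0.6 -0.3] ff 0.0 q [ 0.22  0.56  0.16  1.94 -0.14  0.66 -1.28]
go [ -45.1 -169.1   11.9] [-0.     0.002 -0.   ]
```

View pics/s5c.png

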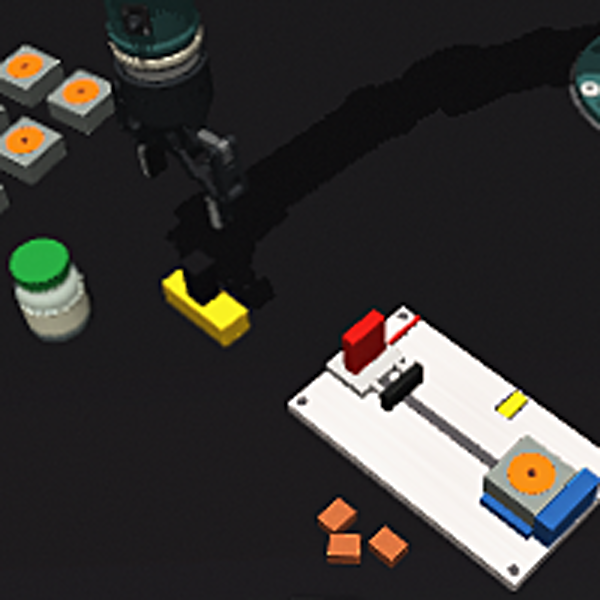

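The scraper stands upright and released at (205,300). I'll move over the handle, descend and grip it across its 16 mm width.

Scaled: -169 mm / 750 = -0.2253, -135 mm / 750 = -0.18.

>>> apply_moves(
  moves=[
    [[-0.016, -0.06, 0.004, 0, 0, 0, -1], [-0.032, -0.12, 0.008, 0, 0, 0, -1], [-0.048, -0.18, 0.012, 0, 0, 0, -1], [-0.06, -0.2253, 0.016, 0, 0, 0, -1], [-0.06, -0.2253, 0.016, 0, 0, 0, -1], [-0.06, -0.2253, 0.016, 0, 0, 0, -1], [-0.06, -0.2253, 0.016, 0, 0, 0, -1], [-0.06, -0.2253, 0.016, 0, 0, 0, -1]],
  ],
)

```text
t: 15.8
position: [0.5473, -0.0734, 0.1508]
ee_rot: [0.996, -0.093, 0.0, 0.0]
wrist_force: [1.0, -0.1, 0.0]
width: 1.001
finger_force: 0.0
```

```bash
python3 -c "
from h import *
to((546.6,-71.6,60),-100.55)"
```

```text
t 15.8 pos [ 0.5473 -0.0734  0.1508] R [[0.983, -0.185, 0.0], [-0.185, -0.983, -0.001], [0.0, 0.001, -1.0]] w 1.001 F [ 1.  -0.1  0. ] ff 0.0 q [-0.07  0.51  0.17  2.08 -0.15  0.57 -1.55]
go [-1.1 -1.7 90.8] [ 0.001 -0.    -0.002]
```

Scaled: 90 mm / 750 = 0.12, 84 mm / 750 = 0.112.

>>> apply_moves(
  moves=[
    [[-0.0013, -0.002, 0.0133, 0, 0, 0, -1], [-0.0013, -0.002, 0.04, 0, 0, 0, -1], [-0.0013, -0.002, 0.0667, 0, 0, 0, -1], [-0.0013, -0.002, 0.0933, 0, 0, 0, -1], [-0.0013, -0.002, 0.112, 0, 0, 0, -1], [-0.0013, -0.002, 0.12, 0, 0, 0, -1], [-0.0013, -0.002, 0.12, 0, 0, 0, -1], [-0.0013, -0.002, 0.12, 0, 0, 0, -1]],
  ],
)

```text
t: 16.8
position: [0.547, -0.0704, 0.0613]
ee_rot: [0.996, -0.092, 0.001, 0.0]
wrist_force: [-0.2, 1.3, -0.0]
width: 1.001
finger_force: 0.0
```

>>> apply_moves(
  moves=[
    [[0, 0, 0, 0, 0, 0, 1], [0, 0, 0, 0, 0, 0, 1], [0, 0, 0, 0, 0, 0, 1], [0, 0, 0, 0, 0, 0, 1], [0, 0, 0, 0, 0, 0, 1], [0, 0, 0, 0, 0, 0, 1], [0, 0, 0, 0, 0, 0, 1], [0, 0, 0, 0, 0, 0, 1]],
  ],
)

```text
t: 17.8
position: [0.5468, -0.0693, 0.0611]
ee_rot: [0.996, -0.092, 0.0, -0.001]
wrist_force: [-0.7, 3.1, 4.8]
width: 0.176
finger_force: 59.1
```

```bash
python3 -c "
from h import *
to((546.6,-71.6,60),-100.55)"
```

```text
t 17.8 pos [ 0.5468 -0.0693  0.0611] R [[0.983, -0.182, 0.0], [-0.182, -0.983, 0.001], [0.0, -0.001, -1.0]] w 0.176 F [-0.7  3.1  4.8] ff 59.10091817378998 q [-0.04  0.66  0.11  2.12 -0.19  0.38 -1.52]
go [0.2 2.3 1.1] [-0.001 -0.     0.001]
```

The gripper has the handle: the 15 mm opening matches the 16 mm bar, and a small wrist force shows the carriage at its back stop. I'll push along the jig's +y, which is tool -y.

Scaled: -105 mm / 750 = -0.14, -98 mm / 750 = -0.1307.

>>> apply_moves(
  moves=[
    [[0, -0.0107, 0, 0, 0, 0, 1], [0, -0.0293, 0, 0, 0, 0, 1], [0, -0.0507, 0, 0, 0, 0, 1], [0, -0.072, 0, 0, 0, 0, 1], [0, -0.0933, 0, 0, 0, 0, 1], [0, -0.1147, 0, 0, 0, 0, 1], [0, -0.1307, 0, 0, 0, 0, 1], [0, -0.14, 0, 0, 0, 0, 1]],
  ],
)

```text
t: 18.8
position: [0.5653, 0.0294, 0.0611]
ee_rot: [0.996, -0.093, -0.0, 0.002]
wrist_force: [-2.2, -6.2, 6.7]
width: 0.181
finger_force: 59.4
```

Scaled: -28 mm / 750 = -0.0373, -25 mm / 750 = -0.0333.

>>> apply_moves(
  moves=[
    [[0, -0.0067, 0, 0, 0, 0, 1], [0, -0.0133, 0, 0, 0, 0, 1], [0, -0.02, 0, 0, 0, 0, 1], [0, -0.0267, 0, 0, 0, 0, 1], [0, -0.0333, 0, 0, 0, 0, 1], [0, -0.0373, 0, 0, 0, 0, 1], [0, -0.0373, 0, 0, 0, 0, 1], [0, -0.0373, 0, 0, 0, 0, 1]],
  ],
)

```text
t: 19.8
position: [0.57, 0.0546, 0.0611]
ee_rot: [0.996, -0.094, -0.0, 0.003]
wrist_force: [-2.5, -8.9, 7.5]
width: 0.177
finger_force: 59.5
```

```bash
python3 - <<'E'
from h import *
s=st();p=np.array(s["position"])*1000
print("travel est",(p[:2]-[546.8,-69.3])@[.1836,.983],"lateral",(p[:2]-[546.8,-69.3])@[.983,-.1836])
for c in("scene","top"): cv2.imwrite(f"pics/{c}6.png",optics.grab_frame(c))
a=cv2.imread("pics/scene6.png")[160:260,220:320];b=cv2.imread("pics/top6.png")[165:265,205:305]
cv2.imwrite("pics/c6.png",cv2.resize(np.hstack([a,b]),None,fx=4,fy=4,interpolation=cv2.INTER_CUBIC))
E
```

```text
t 19.8 pos [0.57   0.0546 0.0611] R [[0.982, -0.186, -0.001], [-0.186, -0.982, -0.006], [-0.0, 0.006, -1.0]] w 0.177 F [-2.5 -8.9  7.5] ff 59.528993368148804 q [-0.29  0.68  0.16  2.07 -0.23  0.42 -1.71]
travel est 126.06240382314633 lateral 0.07872463353351478
```

View pics/c6.png

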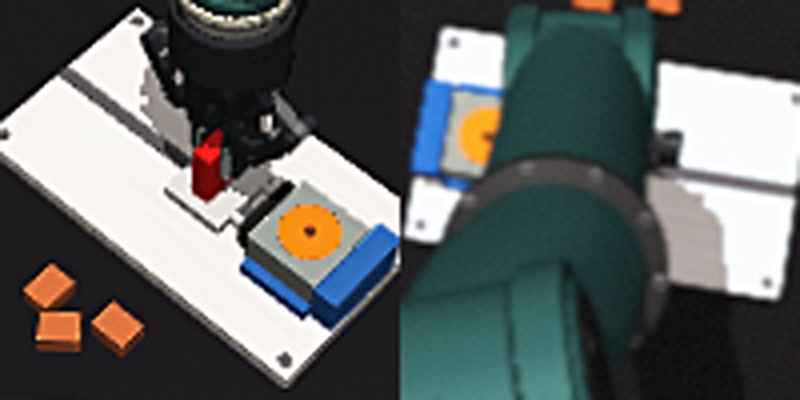

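The pad at (265,205) in the left crop is touching the block; the arm hides the pointer. My estimate of 126 mm travel and the 9 N along the jig agree with the spring model (9.7 N). I'll go 7 mm further to mid-band.

>>> apply_moves(
  moves=[
    [[0, -0.0027, 0, 0, 0, 0, 1], [0, -0.0053, 0, 0, 0, 0, 1], [0, -0.008, 0, 0, 0, 0, 1], [0, -0.0093, 0, 0, 0, 0, 1], [0, -0.0093, 0, 0, 0, 0, 1], [0, -0.0093, 0, 0, 0, 0, 1], [0, -0.0093, 0, 0, 0, 0, 1], [0, -0.0093, 0, 0, 0, 0, 1]],
  ],
)

```text
t: 20.9
position: [0.571, 0.0598, 0.0611]
ee_rot: [0.996, -0.094, -0.001, 0.004]
wrist_force: [-3.8, -11.1, 8.2]
width: 0.177
finger_force: 59.6
```

```bash
python3 - <<'E'
from h import *
F=[]
for c in("scene","scene","top"):
    im=optics.grab_frame(c);s=st();F.append(s["wrist_force"])
    if c=="scene": a=im
p=np.array(s["position"])*1000
print("travel est",(p[:2]-[546.8,-69.3])@[.1836,.983],"Fy jig",np.mean(F,0)[:2]@[.1836,.983])
# handle top in scene: red patch at z=80
i=a.astype(int);r=(i[...,2]>150)&(i[...,1]<70)&(i[...,0]<70)
n,l,t,c=cv2.connectedComponentsWithStats(r.astype(np.uint8))
for k in range(1,n):
    if t[k,4]>4:print(t[k].tolist(),c[k].round(1))
for tr in(125,132,139):
    for nm,P in(("handle top +x corner front",(22,-114+tr+8,80)),("+x corner back",(22,-114+tr-8,80)),("carr front",(30,-114+tr+25,28)),("pointer",(-74,-114+tr,22))):
        w=np.array([567.5+.983*P[0]+.1836*P[1],40.5-.1836*P[0]+.983*P[1],P[2]])/1000
        print(tr,nm,w2px("scene",w)[0].round(1))
cv2.imwrite("pics/c7.png",cv2.resize(a[180:230,240:310],None,fx=10,fy=10,interpolation=cv2.INTER_CUBIC))
E
```

```text
t 20.95 pos [0.571  0.0598 0.0612] R [[0.982, -0.187, -0.002], [-0.187, -0.982, -0.008], [-0.001, 0.008, -1.0]] w 0.179 F [ -2.7 -11.4   8.4] ff 59.635963439941406 q [-0.3   0.68  0.16  2.06 -0.24  0.42 -1.72]
t 21.0 pos [0.571  0.0598 0.0611] R [[0.982, -0.187, -0.002], [-0.187, -0.982, -0.008], [-0.001, 0.008, -1.0]] w 0.169 F [ -3.9 -11.7   8.5] ff 59.637393951416016 q [-0.3   0.68  0.16  2.07 -0.24  0.42 -1.72]
t 21.05 pos [0.571  0.0598 0.0611] R [[0.982, -0.187, -0.002], [-0.187, -0.982, -0.008], [-0.001, 0.008, -1.0]] w 0.18 F [-3.6 -9.6  7.4] ff 59.638134241104126 q [-0.3   0.68  0.16  2.06 -0.24  0.42 -1.72]
travel est 131.34965317174462 Fy jig -11.30384201627682
[275, 194, 2, 4, 5] [275.8 195.2]
[270, 197, 6, 5, 19] [272.5 199.1]
125 handle top +x corner front [271.3 199.5]
125 +x corner back [266.7 196.1]
125 carr front [273.5 215.6]
125 pointer [291.  188.6]
132 handle top +x corner front [273.3 201. ]
132 +x corner back [268.7 197.6]
132 carr front [275.4 217.2]
132 pointer [292.9 190. ]
139 handle top +x corner front [275.3 202.6]
139 +x corner back [270.7 199.1]
139 carr front [277.4 218.7]
139 pointer [294.8 191.4]
```

View pics/c7.png

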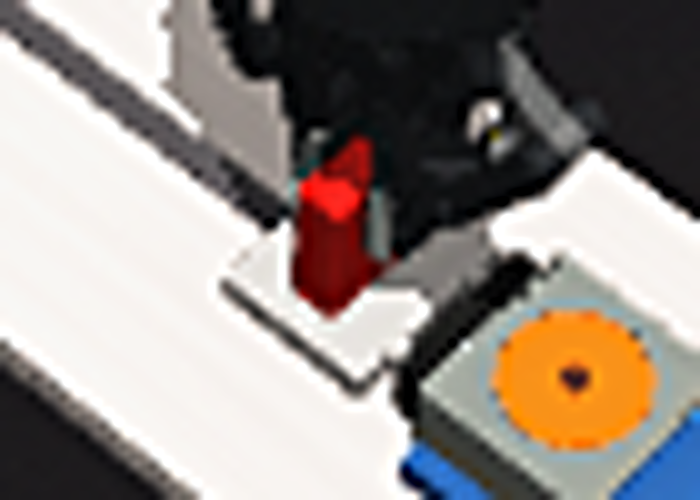

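The handle's front corner at crop (333,217), pixel (273,202), and the carriage corner at (276,218) both fit 132–135 mm. The displacement gives 131 mm, and the 11.3 N force also fits mid-band. The pad sits flat on the block. I'm handing in while still holding the handle.

```bash
python3 -c "
from h import *
print(ctrl.sign_off())"
```

```text
the job is handed in; nothing more can be done
None
```

I swept all three chips off the bed with the scraper, stood the scraper upright on the bench, and handed the job in while holding the clamp handle at about 131 mm travel, near mid-band; the arm hid the pointer, so that figure comes from the tool position, wrist force and handle position in the image, and `ctrl.sign_off()` returned no verdict.

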